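# Load the metal-detector test coupon under its spring clip

## Robot

A 6-joint arm with a two-finger parallel gripper is mounted at the origin on a cart in front of the work surface, level with it; the furniture and walls round the work are solid. World frame = base frame: x ahead of the robot, y to its left, z up, the work surface at z = 0. Lengths are in m, angles in rad, forces in N, time in s.
With the tool pointing down it reaches from about 0.35 to 0.975 m from the base axis. Payload 4.9 kg.
Tool frame: the origin (TCP) lies midway between the tips of the shut fingers; the grasp point (between the pads) lies 19 mm behind it; z points along the fingers, y is the direction in which the jaws open and shut (so a half turn about z gives the same grasp; the last joint's range is limited). The gripper opens to 85 mm and grips with 20 to 120 N. Pads are 22 mm wide; open, the fingers measure 114 mm over their backs; the gripper's body (76 mm by 85 mm) begins 54 mm behind the grasp point. The pads swing forward as they close: fully open they stand 13 mm farther back than shut.
Start: joints at [-1.451, 0.053, 1.613, -0, 1.476, -0.119], TCP at [0.148, -0.607, 0.2] pointing down, gripper open.
Joint ranges: [-3.01, 3.01], [-1.01, 2.22], [0.06, 2.58], [-1.02, 4.17], [0.09, 2.62], [-3.14, 3.14]. Speed limits (rad/s): [2.57, 2.57, 3.14, 3.14, 3.14, 3.14].

## Interface

Orientations are given as a unit quaternion [w, x, y, z].
In Python, from plant import state, grab_frame, camera_params, job_done, boxes_of gives the robot as it stands.
- The arm moves only by the tool step_arm, never from a script. Its argument "steps" is a list of rows, each a list of 4 numbers: the shift along the tool's x, y, z in mm, then the turn about the tool's z in degrees. A call has 1 to 8 rows; each row shifts and turns the pose as measured when the row begins, along the tool's axes as they then stand; what a row does not reach is not made up. A row lasts 1/10 s, in which the tool goes at most 50 mm and 8.59 degrees, less where a joint would pass 70% of its speed; a pose out of reach is approached as far as the arm can. A call is refused whole if a number of a shift passes 50 or a number of a turn 8.59, either way. A call with a gripper value outside its range is refused whole. "claw" is the opening in per cent of the stroke, from 0 (shut) to 100 (fully open), set as the call begins (left out, the last holds). The fingers move at their own pace and stop on an object; the grip force is fixed at half the most. Time passes only in rows, so rows that do not move let the fingers close. It gives the time, the measured TCP pose, the force and the opening at its end, in the units of the state.
- state(): the state, without advancing time (a new reading comes with each control period).
- grab_frame(name): name is "side" or "top" or "wrist"; returns (picture, depth): 480x640x3 uint8, red, green, blue; 480x640 float32, m along the optical axis (not along the pixel's ray), 0 where there is no reading.
- camera_params(name): a dict with "mtx" (3x3 intrinsics, pixels), "k1" (the pictures are not rectified: a ray, as slopes to the right and down, at radius r is drawn at 1 + k1 r^2 times it, then the intrinsics apply), "extrinsics" (4x4, takes a point from camera to world coordinates); the wrist camera has in their place "T_tool_cam" (4x4, takes a point from camera to tool coordinates, whose origin is the TCP and whose axes are the flange's). Camera axes: x right, y down, z forward; pixel columns grow to the right and rows downward; lengths in m; the calibration is good to about 2 mm. A picture is of the moment at which its call begins: read the wrist's pose just before it. camera_params takes no time and is no camera call.
- job_done(): hands the job in, once; it reports no verdict.
Trained networks look in the newest picture that a camera, given by its name, has taken for a name from the list of things; names that differ only in an ending like _2 or _b are one class to them, and where a whole thing is asked for, a point or a joint stands for the part that bears it (a point fixed in the world has none). Each returns a list of dicts, best first, with "p" (0 to 1); they miss things now and then, are a little off and sometimes report something else, mostly with a low value. They report only what shows in the picture. A call takes as long as a camera call. They do not tell look-alikes from the thing itself.
- boxes_of(camera, label): "box" ([left, top, width, height] in pixels, round what is visible of it).
The state is a dict: "time": time; "joint_pos": joint angles; "joint_vel": joint speeds; "joint_efforts": joint torques, N m; "tool_pos": TCP position; "tool_rot": TCP orientation; "contact_force": force on the tool from outside, world axes, zero at the start; "ft_torque": the same for the moment, N m; "gripper_width": opening from 0.0 (shut) to 1.0 (fully open).
Only numpy, scipy, OpenCV 4.12 (cv2) and the standard library are available. Lean on these libraries where they do the work, as an engineer would, in place of code of your own. Each camera call takes 0.05 s, during which the arm holds its last target. There are 200 camera calls.

## Task

Load the metal-detector test coupon into its holder: with one fingertip press the clip's long bar down and keep it down, while the other fingertip pushes the coupon along its channel, under the raised jaw, until it is fully home against the end stop. Only then let the clip up so that it clamps the coupon, and move clear. Do not grasp or lift the coupon, and leave the other things on the table where they are.

Things in the scene. Friction and masses are not known exactly. Their poses are not given: they have to be found in the camera images.
- holder: Aluminium coupon holder fixed to the table; origin on the table top, z up, +x = the way the coupon is pushed, y to its left. Base plate 10 mm thick, x -125 to +90, y -75 to +75 mm. At y < 0 a channel for the coupon, at y > 0 a dark steel spring clip that rocks on a pin parallel to x (y = +5, z = 36 mm; its end lugs are 42 mm high). Nothing is higher than 55 mm.
- stop (a point): Middle of the end stop's face, at holder x = +75, y = -35, z = 15 mm. The channel runs straight along holder x to it, from x = -90 mm, centre line y = -35 mm, floor z = 12 mm, 53 mm wide. Its side rails have inward lips 43 mm apart, 24 mm high, that keep the coupon from being lifted out.
- coupon: Loose steel test coupon, about 0.15 kg, lying in the channel short of the jaw: plate 80 (x) x 49 x 6 mm, axes parallel to the holder's, origin at the centre of its underside. Fully home its front end (x = +40 mm) touches the stop, its origin then 35 mm ahead of the holder's (holder x). Travel 50 to 75 mm. The closed jaw blocks it.
- tab (a point): Middle of the rear face of the coupon's upright thumb tab, where to push: 40 mm behind the coupon's origin and 32 mm above the table. The tab is 36 mm wide and 6 mm thick; its top is 52 mm above the table.
- jaw (a point): Underside of the clip's jaw, at its middle: a 10 mm thick round bar, 25 mm long, over the channel's centre line at holder x = +35 to +60 mm. Closed, it is 13.5 mm above the table; fully raised about 27 mm (the coupon's top is at 18 mm).
- press_bar (a point): Middle of the top of the clip's press bar, 38 mm out (+y) from the pin. Ridged rubber strip 134 mm along holder x, 32 mm wide; a fingertip may slide along it while pressing. At rest it rises outwards by 0.17 rad (here 45 mm above the table), fully down it falls by 0.17 rad (here 32 mm). One tip at holder y = +40 mm on it, at height 35 to 36 mm, holds it open; the other fits behind the tab at y = -35 mm.
- clip (a joint): Clip angle, rad: 0 closed and empty, grows as the bar is pressed and the jaw rises, hard stop at 0.34. Sprung shut: pressed 35 mm from the pin it starts to move at about 3 N and takes about 6.5 N at the stop. With the coupon beneath, the released jaw rests on it at about 0.11; above 0.15 it is clear of the coupon.
- tally: Tally counter, 68 x 55 x 24 mm, lying to the right of the holder; origin at its underside. Leave alone.
- marker: Marker pen, 140 mm long, 17 mm thick, lying to the left of the holder; origin at its underside. Leave alone.
- roll: White label roll, 92 mm across, 52 mm high, standing on the table to the left; origin at its underside. Leave alone.
- tub: Small round translucent tub, 70 mm across, 45 mm high, to the left; origin at its underside. Leave alone.
- scoop: Small steel scoop, 206 mm long, 32 mm high, lying at the right front; origin at its underside. Leave alone.
Things that resemble listed ones, but are neither listed nor needed, are in the scene too. Leave any orange or yellow look-alike of the coupon alone.

How it is judged:
On the way, in this order (a step that is already met when the one before it is completed fails the run):
1. the clip is held open while the coupon is still short of the jaw (value of joint clip above 0.15 rad and x of coupon in the frame of holder below -0.003 m), for 0.1 s.
2. the coupon is home against the stop while the clip is still held open (value of joint clip above 0.15 rad and x of coupon in the frame of holder above 0.0325 m), for 0.1 s.
At the end, for the whole second after the job is handed in: The coupon lies flat and at rest in the channel within 2.5 mm of the end stop, and the released clip's jaw rests on it (clip angle 0.07 to 0.145 rad) (x of coupon in the frame of holder between 0.0325 and 0.0375 m and z of coupon in the frame of holder below 0.015 m and angle between coupon's own z axis and vertical below 0.05 rad and value of joint clip between 0.07 and 0.145 rad and linear speed of coupon below 0.01 m/s); the robot touches nothing.
It fails at once if the clip was let down on the coupon (angle below 0.135 rad) while the coupon was more than 5 mm under the jaw but still over 6 mm short of home (x of coupon in the frame of holder between 0 and 0.029 m and value of joint clip below 0.135 rad).
It fails at once if the coupon was lifted (8 mm) or tipped (z of coupon in the frame of holder above 0.02 m or angle between coupon's own z axis and vertical above 0.2 rad).
It fails at once if one of the other things on the table was moved more than 15 mm (distance of any of tally, marker, roll, tub, scoop from where it was at the start of the episode above 0.015 m).
It also fails if it takes over 38 s, if anything falls off the work surface, if the arm or the gripper's body presses on something with over 40 N, if the wrist force passes 120 N, or if a joint passes its speed limit or range.

## Working session

There is one attempt and no reset: what is moved stays moved. The work goes in short steps, Python scripts to look and compute and a tool call to move; the robot and the scene stay as the last step left them, time stands still between calls to the robot, and variables do not carry over. Pictures are saved under pics/ and viewed, about 8 in all and at most 12, crops included, and the job is handed in when it is done.

Besides the shell and the picture viewer there is one more tool, called after "Call:" as name([rows], argument=value, ...), one row to a line, values as JSON. step_arm: Moves the arm, as the interface text tells. Its arguments: {"type":"object","properties":{"steps":{"type":"array"},"claw":{"type":"number"}},"required":["steps"]}

```bash
mkdir -p pics; ls
python3 - <<'E'
from plant import *
import cv2
s=state(); print({k:s[k] for k in ('time','tool_pos','tool_rot','gripper_width')})
for n in ('top','side'):
    p,d=grab_frame(n); cv2.imwrite(f'pics/{n}0.png',p[:,:,::-1])
    import numpy as np; np.savez(f'{n}0.npz',p=p,d=d)
    c=camera_params(n); print(n,c['mtx'],c['k1'],c['extrinsics'])
    for l in ('holder','coupon','clip','tab','press_bar'):
        print(l,[(b['box'],round(b['p'],2)) for b in boxes_of(n,l)][:3])
E
```

```text
pics
{'time': 0.0, 'tool_pos': array([ 0.14774919, -0.60659244,  0.19878118]), 'tool_rot': array([-1.01519458e-03,  9.92881171e-01,  1.19104781e-01,  1.34133929e-05]), 'gripper_width': 1.0027058403267983}
top [[544.35964882   0.         312.9350969 ]
 [  0.         544.35964882 250.04259525]
 [  0.           0.           1.        ]] -0.16115005136132599 [[ 0.01088021 -0.98878295  0.14896274  0.35942552]
 [-0.99992271 -0.01165495 -0.00432893 -0.01881911]
 [ 0.00601653 -0.14890412 -0.98883333  1.35288578]
 [ 0.          0.          0.          1.        ]]
holder [([241.1, 212.7, 80.9, 89.3], 0.79), ([409.2, 302.1, 83.1, 25.8], 0.46)]
coupon [([350.1, 238.6, 27.3, 35.6], 0.9), ([345.7, 297.1, 37.0, 31.8], 0.83), ([281.0, 240.7, 25.2, 34.7], 0.8)]
clip [([253.9, 223.5, 33.9, 78.5], 0.69)]
tab [([351.9, 237.8, 25.6, 37.2], 0.7), ([346.8, 297.8, 36.5, 30.3], 0.7), ([282.1, 243.5, 23.0, 28.0], 0.56)]
press_bar [([252.5, 224.8, 38.8, 75.5], 0.79)]
side [[457.07960199   0.         319.3792118 ]
 [  0.         457.07960199 240.16676972]
 [  0.           0.           1.        ]] -0.03135409367386023 [[-0.9948525  -0.07567942  0.06738787  0.46668072]
 [-0.09977441  0.61534863 -0.78191504  0.7052865 ]
 [ 0.01770785 -0.78461372 -0.61973199  0.66037513]
 [ 0.          0.          0.          1.        ]]
holder [([253.9, 264.4, 116.6, 66.8], 0.77), ([277.8, 324.7, 79.9, 22.5], 0.3), ([367.0, 166.0, 23.2, 40.6], 0.19)]
coupon [([291.8, 258.0, 39.1, 24.1], 0.97), ([298.7, 219.0, 36.5, 23.1], 0.8), ([358.9, 214.7, 32.8, 36.5], 0.8)]
clip [([269.1, 276.9, 99.3, 29.0], 0.96)]
tab [([359.6, 218.1, 32.7, 35.9], 0.94), ([291.1, 260.2, 41.9, 23.7], 0.86), ([301.2, 221.2, 34.3, 18.5], 0.84)]
press_bar [([268.2, 279.4, 96.7, 24.0], 0.58)]
```

Run:
```python
import cv2
a=cv2.imread('pics/top0.png')[170:370,200:500]; a=cv2.resize(a,(780,520),interpolation=cv2.INTER_CUBIC); cv2.imwrite('pics/t1.png',a)
```

```text
(no output)
```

View pics/t1.png

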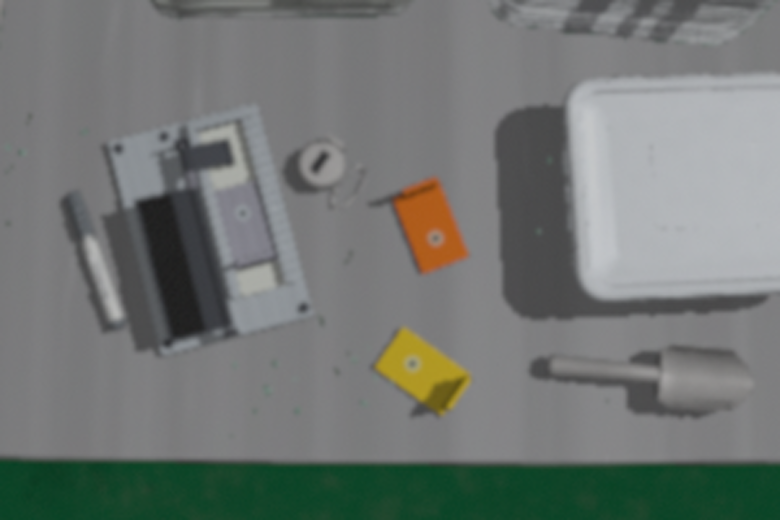

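View pics/side0.png

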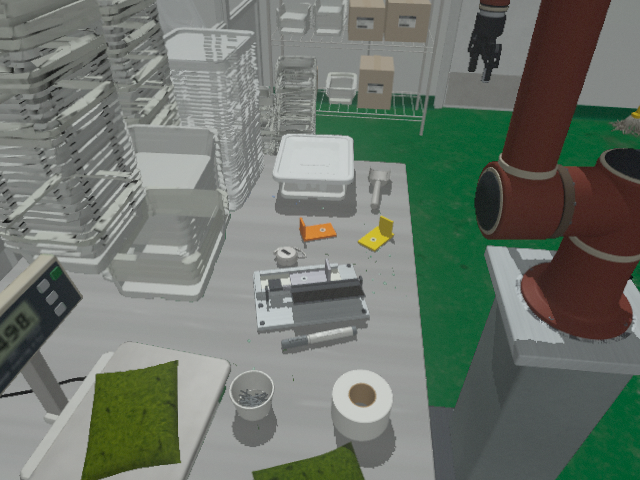

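The picture shows the grey coupon in the holder's channel. The holder's +x runs up and slightly left, and the plate corners in the crop are about (105,143), (258,105), (313,312) and (160,355). The orange and yellow plates are look-alikes. Next I compute the holder pose.

```bash
cat > h.py <<'E'
import numpy as np, cv2
from scipy.spatial.transform import Rotation as R
def rotm(q): return R.from_quat([q[1],q[2],q[3],q[0]]).as_matrix()
def rays(c,px):
    K=c['mtx']; k=np.array([c['k1'],0,0,0,0.])
    # forward: p=r(1+k1 r^2); same as cv2 radial
    u=cv2.undistortPoints(np.asarray(px,float).reshape(-1,1,2),K,k).reshape(-1,2)
    return np.c_[u,np.ones(len(u))]
def onplane(c,T,px,z):
    d=rays(c,px)@T[:3,:3].T; o=T[:3,3]; return o+d*((z-o[2])/d[:,2])[:,None]
def project(c,T,P):
    Q=np.linalg.inv(T); p=np.asarray(P)@Q[:3,:3].T+Q[:3,3]; u=p[:,:2]/p[:,2:]
    u=u*(1+c['k1']*(u**2).sum(1,keepdims=True)); return u@c['mtx'][:2,:2].T+c['mtx'][:2,2]
def toolT(s):
    T=np.eye(4); T[:3,:3]=rotm(s['tool_rot']); T[:3,3]=s['tool_pos']; return T
def fitplate(P,L=None):  # corners FL,FR,BR,BL in world -> origin,yaw
    H=np.array([[90,75],[90,-75],[-125,-75],[-125,75]])/1000.
    a=H-H.mean(0); b=P[:,:2]-P[:,:2].mean(0)
    th=np.arctan2((a[:,0]*b[:,1]-a[:,1]*b[:,0]).sum(),(a*b).sum())
    M=np.array([[np.cos(th),-np.sin(th)],[np.sin(th),np.cos(th)]])
    o=P[:,:2].mean(0)-M@H.mean(0); return o,th,1000*(P[:,:2]-(H@M.T+o))
E
python3 - <<'E'
from plant import *; from h import *
c=camera_params('top'); T=c['extrinsics']
px=np.array([[105,143],[258,105],[313,312],[160,355]])/2.6+[200,170]
P=onplane(c,T,px,.01); o,th,r=fitplate(P); print(P,o,th,np.degrees(th),r)
M=np.array([[np.cos(th),-np.sin(th)],[np.sin(th),np.cos(th)]])
for n,q,z in (('tabtop',[[248,265]],.03),('jaw',[[233,152]],.03),('bar a',[[160,198]],.05),('bar b',[[190,338]],.05)):
    w=onplane(c,T,np.array(q)/2.6+[200,170],z); print(n,1000*((w[:,:2]-o)@M))
s=state(); print(rotm(s['tool_rot']))
print(camera_params('wrist'))
E
```

```text
[[ 0.62334279  0.15868976  0.01      ]
 [ 0.66255593  0.01099835  0.01      ]
 [ 0.46214395 -0.04418251  0.01      ]
 [ 0.41953835  0.10034051  0.01      ]] [0.55874461 0.06118901] 0.2735402210251679 15.672700191817825 [[-1.79504557  0.976452  ]
 [-3.10316726 -2.29186686]
 [ 3.49127495  0.60774125]
 [ 1.40693787  0.70767361]]
tabtop [[-64.32369423 -27.13976372]]
jaw [[ 43.8369548  -40.90644919]]
bar a [[15.37905896 36.22420303]]
bar b [[-118.10306045   41.75330011]]
[[ 9.71629332e-01  2.36508859e-01  5.76622800e-07]
 [ 2.36508859e-01 -9.71629332e-01 -2.76753916e-05]
 [-5.98521168e-06  2.70265987e-05 -1.00000000e+00]]
{'mtx': array([[426.49856828,   0.        , 323.48356333],
       [  0.        , 426.49856828, 242.14236366],
       [  0.        ,   0.        ,   1.        ]]), 'k1': -0.04403371869981264, 'T_tool_cam': array([[-1.63137438e-04, -9.46787704e-01, -3.21858690e-01,
         8.41617656e-02],
       [ 9.99999427e-01, -4.94988753e-04,  9.49211346e-04,
         4.74522880e-04],
       [-1.05801806e-03, -3.21858351e-01,  9.46787243e-01,
        -1.72811381e-01],
       [ 0.00000000e+00,  0.00000000e+00,  0.00000000e+00,
         1.00000000e+00]])}
```

Call:
step_arm([
  [34, -33, -5, -1],
  [34, -33, -5, -1],
  [34, -33, -5, 0],
  [34, -33, -5, 0],
  [34, -33, 0, 0],
  [34, -33, 0, 0],
  [34, -33, 0, 0],
  [34, -33, 0, 0],
], claw=71)

```text
time: 1.4
tool_pos: [0.3442, -0.2743, 0.2206]
tool_rot: [0.001, 0.991, 0.131, 0.001]
contact_force: [0.4, -0.6, 0.0]
gripper_width: 0.711
```

Call:
step_arm([
  [34, -33, 0, 0],
  [34, -33, 0, 0],
  [34, -33, 0, 0],
  [34, -33, 0, 0],
  [34, -33, 0, 0],
  [34, -33, 0, 0],
  [34, -33, 0, 0],
  [34, -33, 0, 0],
])

```text
time: 2.2
tool_pos: [0.5443, 0.0667, 0.2243]
tool_rot: [0.004, 0.991, 0.132, 0.006]
contact_force: [0.5, -0.8, 0.9]
gripper_width: 0.713
```

Call:
step_arm([
  [28, 8, 0, 0],
  [0, 0, 0, 0],
  [0, 0, 0, 0],
])

```text
time: 2.5
tool_pos: [0.5756, 0.0731, 0.2241]
tool_rot: [0.003, 0.991, 0.136, 0.006]
contact_force: [-0.6, 0.3, 0.6]
gripper_width: 0.71
```

Run:
```python
from plant import *; from h import *
s=state(); c=camera_params('wrist'); T=toolT(s)@c['T_tool_cam']; np.save('T1.npy',T)
p,d=grab_frame('wrist'); np.savez('w1.npz',p=p,d=d); cv2.imwrite('pics/w1.png',p[:,:,::-1])
print(s['time'],s['tool_pos'],s['tool_rot'])
for l in ('holder','coupon','clip','tab','press_bar','jaw'):
    print(l,[(b['box'],round(b['p'],2)) for b in boxes_of('wrist',l)][:3])
```

```text
2.5 [0.57560289 0.07307828 0.22407365] [0.0034937  0.99064739 0.13627379 0.00591574]
holder [([247.4, 113.2, 168.6, 233.8], 0.88)]
coupon [([505.4, 242.2, 64.0, 77.2], 0.69), ([467.3, 351.9, 35.0, 43.4], 0.61), ([344.2, 201.5, 47.3, 97.1], 0.57)]
clip [([259.4, 149.1, 118.8, 198.0], 0.92), ([432.0, 172.6, 58.8, 64.0], 0.32)]
tab [([504.6, 239.5, 65.2, 78.3], 0.66), ([343.6, 201.6, 50.9, 94.0], 0.59), ([468.6, 350.1, 30.3, 43.5], 0.58)]
press_bar [([261.4, 151.2, 114.2, 193.8], 0.86), ([246.0, 112.7, 167.6, 234.2], 0.62)]
jaw [([257.5, 147.3, 117.5, 193.4], 0.89)]
```

View pics/w1.png

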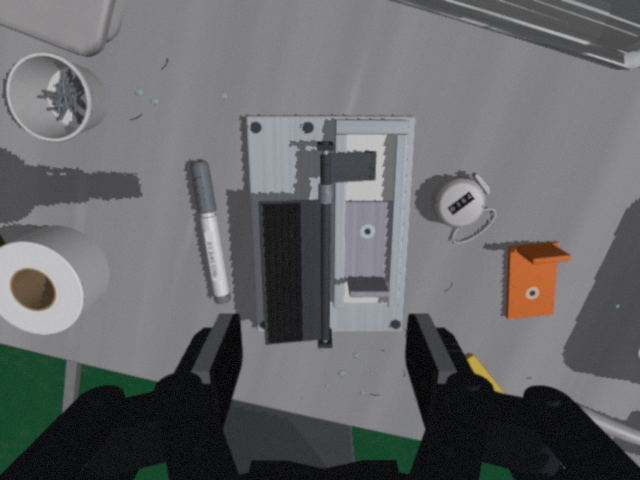

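Holder, clip, coupon and tab all show clearly; the tab is near (370,285). I need sharper corner pixels, so I zoom in.

Run:
```python
import cv2
a=cv2.imread('pics/w1.png')[105:350,235:430]; a=cv2.resize(a,None,fx=2.4,fy=2.4,interpolation=cv2.INTER_CUBIC); cv2.imwrite('pics/w1c.png',a)
```

```text
(no output)
```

View pics/w1c.png

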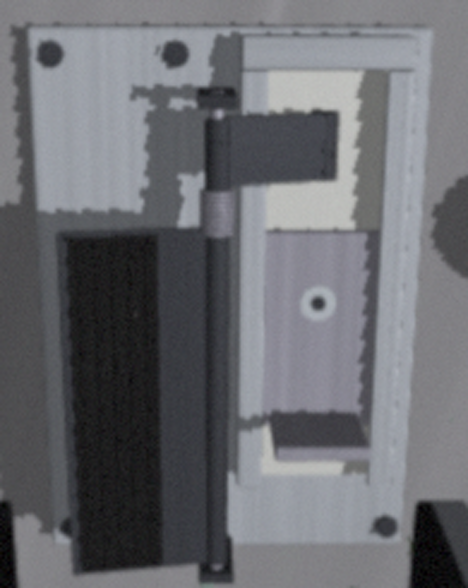

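Run:
```python
from plant import *; from h import *
c=camera_params('wrist'); T=np.load('T1.npy'); s=state()
f=lambda q:np.array(q)/2.4+[235,105]
P=onplane(c,T,f([[29,28],[432,28],[404,543],[56,543]]),.01); o,th,r=fitplate(P); print(o,np.degrees(th),r)
M=np.array([[np.cos(th),-np.sin(th)],[np.sin(th),np.cos(th)]]); np.savez('hold.npz',o=o,th=th)
for n,q,z in (('coupon front',[[262,230],[378,230]],.018),('hole',[[318,303]],.018),('tab rear top',[[278,460],[368,460]],.052),('jaw corners',[[335,112],[335,180]],.02),('bar outer',[[62,232],[76,573]],.048),('bar inner front',[[158,232]],.042),('pin',[[216,110],[216,560]],.038)):
    w=onplane(c,T,f(q),z); print(n,1000*((w[:,:2]-o)@M))
d=np.load('w1.npz')['d']; print('depth plate check')
for q in ((100,60),(100,180),(300,510),(300,90),(110,400)):
    u=f([q]); x,y=u[0].round().astype(int); p=rays(c,u)[0]*d[y,x]; print(q,(T[:3,:3]@p+T[:3,3])[2])
Rm=rotm(s['tool_rot']); print(Rm, 'tool in holder',1000*(s['tool_pos'][:2]-o)@M,'yaw',np.degrees(np.arctan2(Rm[1,0],Rm[0,0])))
```

```text
[0.56107712 0.05867199] 15.772081725444151 [[-0.75683798 -1.32779837]
 [-1.74741066  1.15225995]
 [ 0.61774959  0.14870214]
 [ 1.88649904  0.02683628]]
coupon front [[ 15.01069088 -11.53465051]
 [ 14.86577019 -55.61283161]]
hole [[-13.96009313 -33.64036593]]
tab rear top [[-64.57576705 -16.63787882]
 [-64.84270673 -50.19390258]]
jaw corners [[ 59.29281433 -37.50013292]
 [ 34.34149683 -38.33544517]]
bar outer [[  21.34895757   59.98069536]
 [-114.63010079   61.13658992]]
bar inner front [[19.82386133 26.77473655]]
pin [[  62.00503531    6.10381931]
 [-115.15588036    6.27307184]]
depth plate check
(100, 60) 0.008403702548652525
(100, 180) 0.00927983844708502
(300, 510) 0.008830471767362735
(300, 90) 0.012156539718491954
(110, 400) 0.04455614918280587
[[ 0.96326562  0.26817841  0.0141308 ]
 [ 0.2682752  -0.96332699 -0.00543334]
 [ 0.01215548  0.00902469 -0.99988539]] tool in holder [17.29196179  8.98287609] yaw 15.562836085037528
```

Call:
step_arm([
  [-35, 2, 0, -0.2],
  [-35, 2, 0, 0],
  [-34, 2, 0, 0],
  [0, 0, 0, 0],
  [0, 0, 40, 0],
  [0, 0, 40, 0],
  [0, 0, 40, 0],
  [0, 0, 20, 0],
])

```text
time: 3.65
tool_pos: [0.4808, 0.0338, 0.0859]
tool_rot: [0.005, 0.991, 0.135, 0.015]
contact_force: [-0.1, 0.7, 1.0]
gripper_width: 0.709
```

```bash
cat >> h.py <<'E'
def where(s):
    z=np.load('hold.npz'); o=z['o']; th=float(z['th']); M=np.array([[np.cos(th),-np.sin(th)],[np.sin(th),np.cos(th)]]); Rm=rotm(s['tool_rot'])
    print('t',s['time'],'tool in holder mm',(1000*(s['tool_pos'][:2]-o)@M).round(2),'z',(1000*s['tool_pos'][2]).round(2),'dyaw',np.degrees(np.arctan2(Rm[1,0],Rm[0,0])-th).round(2),'tilt',Rm[2].round(4),'F',s['contact_force'],'w',s['gripper_width'])
E
python3 - <<'E'
from plant import *; from h import *
where(state())
p,d=grab_frame('wrist'); np.savez('w2.npz',p=p,d=d); cv2.imwrite('pics/w2.png',p[:,:,::-1])
where(state())
E
```

```text
t 3.65 tool in holder mm [-84.06  -2.14] z 85.87 dyaw -0.27 tilt [ 0.0289  0.015  -0.9995] F [-0.10006482  0.72346516  1.03513025] w 0.708577728198148
t 3.7 tool in holder mm [-85.59  -1.65] z 83.29 dyaw -0.28 tilt [ 0.025   0.0136 -0.9996] F [-1.67017241 -0.23152175 -2.06550749] w 0.7065626218990133
```

View pics/w2.png

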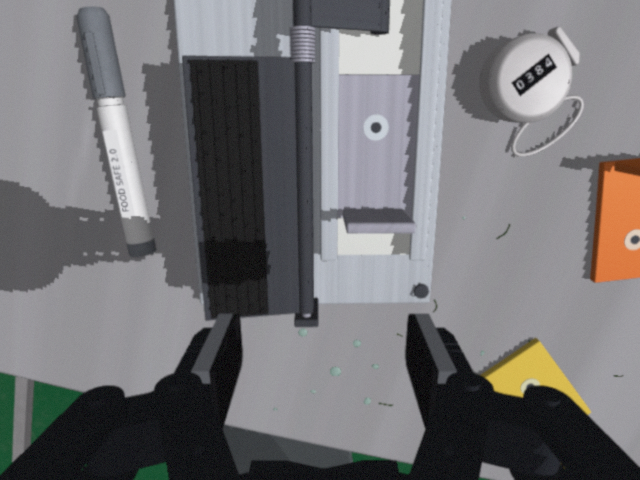

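Call:
step_arm([
  [0, -2, 0, 0],
  [0, -2, 0, 0],
  [0, 0, 0, 0],
  [0, 0, 0, 0],
])

```text
time: 4.1
tool_pos: [0.4807, 0.0378, 0.0869]
tool_rot: [0.005, 0.991, 0.134, 0.016]
contact_force: [0.6, 0.6, 0.3]
gripper_width: 0.714
```

Run:
```python
from plant import *; from h import *
where(state())
```

```text
t 4.1 tool in holder mm [-83.06   1.8 ] z 86.85 dyaw -0.31 tilt [ 0.0296  0.015  -0.9994] F [0.6361048  0.61544213 0.276657  ] w 0.7141132709996144
```

Call:
step_arm([
  [-2.5, 0, 10, 0],
  [-2.5, 0, 10, 0],
  [-1, 0, 10, 0],
  [0, 0, 5, 0],
  [0, 0, 0, 0],
])

```text
time: 4.6
tool_pos: [0.477, 0.0357, 0.0508]
tool_rot: [0.006, 0.991, 0.134, 0.018]
contact_force: [-1.0, -0.1, 0.3]
gripper_width: 0.712
```

Run:
```python
from plant import *; from h import *
where(state())
```

```text
t 4.6 tool in holder mm [-87.13   0.79] z 50.75 dyaw -0.3 tilt [ 0.0333  0.0163 -0.9993] F [-0.96506342 -0.13525563  0.33114378] w 0.7123942616309165
```

Call:
step_arm([
  [0, -1, 4, 0],
  [0, -1, 4, 0],
  [0, 0, 0, 0],
])

```text
time: 4.9
tool_pos: [0.4766, 0.0377, 0.0417]
tool_rot: [0.006, 0.991, 0.134, 0.017]
contact_force: [-0.8, -0.2, 0.7]
gripper_width: 0.708
```

Call:
step_arm([
  [0, 0, 4, 0],
  [0, 0, 0, 0],
])

```text
time: 5.1
tool_pos: [0.477, 0.0378, 0.0376]
tool_rot: [0.006, 0.991, 0.134, 0.018]
contact_force: [-0.3, 0.8, -0.1]
gripper_width: 0.714
```

Call:
step_arm([
  [0, 0, 3, 0],
  [0, 0, 0, 0],
])

```text
time: 5.3
tool_pos: [0.4774, 0.0377, 0.0346]
tool_rot: [0.006, 0.991, 0.134, 0.018]
contact_force: [0.9, -0.3, -0.1]
gripper_width: 0.713
```

Call:
step_arm([
  [0, 0, 2, 0],
  [0, 0, 0, 0],
])

```text
time: 5.5
tool_pos: [0.4777, 0.0377, 0.0326]
tool_rot: [0.006, 0.991, 0.134, 0.018]
contact_force: [0.1, -0.1, 0.9]
gripper_width: 0.711
```

Call:
step_arm([
  [0, 0, 2, 0],
  [0, 0, 0, 0],
])

```text
time: 5.7
tool_pos: [0.4779, 0.0377, 0.0306]
tool_rot: [0.006, 0.991, 0.134, 0.018]
contact_force: [-0.1, -0.3, -0.1]
gripper_width: 0.709
```

Run:
```python
from plant import *; from h import *
where(state())
p,d=grab_frame('wrist'); np.savez('w3.npz',p=p,d=d); cv2.imwrite('pics/w3.png',p[:,:,::-1])
p,d=grab_frame('side'); np.savez('s3.npz',p=p,d=d)
b=cv2.resize(p[230:340,240:390,::-1],(480,352),interpolation=cv2.INTER_CUBIC); a=cv2.imread('pics/w3.png'); a=cv2.resize(a,(640,480))
cv2.imwrite('pics/m3.png',np.vstack([cv2.resize(a,(460,345)),cv2.resize(b,(460,250))]))
```

```text
t 5.7 tool in holder mm [-85.8    2.39] z 30.58 dyaw -0.3 tilt [ 0.0342  0.0167 -0.9993] F [-0.11377826 -0.28219164 -0.07551256] w 0.7086337243570252
```

View pics/m3.png

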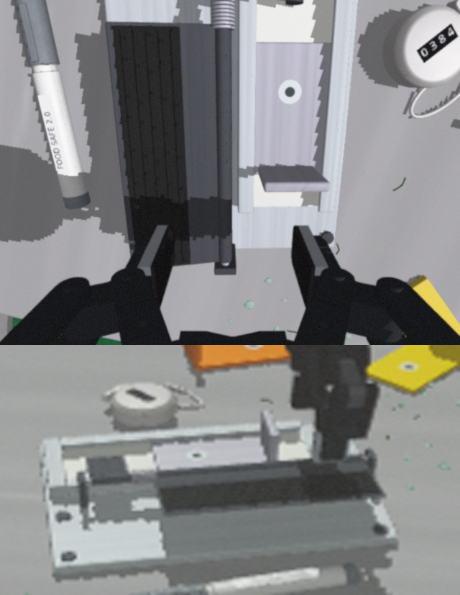

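Call:
step_arm([
  [0, 0, 2, 0],
  [0, 0, 0, 0],
])

```text
time: 6.0
tool_pos: [0.4783, 0.0376, 0.0289]
tool_rot: [0.006, 0.991, 0.134, 0.018]
contact_force: [-0.7, 0.3, -0.1]
gripper_width: 0.707
```

Call:
step_arm([
  [0, 0, 2, 0],
  [0, 0, 0, 0],
])

```text
time: 6.2
tool_pos: [0.4784, 0.0376, 0.0267]
tool_rot: [0.006, 0.991, 0.134, 0.019]
contact_force: [-0.4, 0.0, -0.7]
gripper_width: 0.711
```

```bash
cat >> h.py <<'E'
def clipang(c,s,d):  # plane fit of bar surface from wrist depth
    z=np.load('hold.npz'); o=z['o']; th=float(z['th']); M=np.array([[np.cos(th),-np.sin(th)],[np.sin(th),np.cos(th)]])
    T=toolT(s)@c['T_tool_cam']; v,u=np.mgrid[0:480:2,0:640:2]; px=np.c_[u.ravel(),v.ravel()]; dd=d[px[:,1],px[:,0]]
    W=(rays(c,px)*dd[:,None])@T[:3,:3].T+T[:3,3]; H=np.c_[(W[:,:2]-o)@M,W[:,2]]*1000
    m=(dd>0)&(H[:,0]>-60)&(H[:,0]<15)&(H[:,1]>30)&(H[:,1]<56)&(H[:,2]>22)&(H[:,2]<60); A=H[m]
    k,res=np.linalg.lstsq(np.c_[A[:,1]-43,A[:,0],np.ones(len(A))],A[:,2],rcond=None)[:2]
    t=(dd>0)&(H[:,0]>-75)&(H[:,0]<20)&(abs(H[:,1]+35)<15)&(H[:,2]>40)&(H[:,2]<60)
    print('n',m.sum(),'slope y',k[0],'z at 43',k[2]-40*k[1],'clip~',.17-np.arctan(k[0]),'tab x',np.percentile(H[t,0],[2,50,98]).round(1) if t.any() else None)
E
python3 - <<'E'
from plant import *; from h import *
c=camera_params('wrist')
where(state())
for i in range(1):
    s=state(); p,d=grab_frame('wrist'); clipang(c,s,d)
E
```

```text
t 6.2 tool in holder mm [-85.3    2.19] z 26.72 dyaw -0.3 tilt [ 0.0351  0.017  -0.9992] F [-0.42645549  0.04362644 -0.70666922] w 0.7106734586652563
n 3865 slope y 0.17283953031178126 z at 43 44.529626099082265 clip~ -0.00114862885492642 tab x [-64.8 -60.5 -59.3]
```

Run:
```python
from plant import *; from h import *
s=state(); z=np.load('hold.npz'); o=z['o']; th=float(z['th']); M=np.array([[np.cos(th),-np.sin(th)],[np.sin(th),np.cos(th)]])
for n in ('wrist','side'):
    c=camera_params(n); p,d=grab_frame(n); T=toolT(s)@c['T_tool_cam'] if n=='wrist' else c['extrinsics']
    v,u=np.mgrid[0:480,0:640]; px=np.c_[u.ravel(),v.ravel()]; dd=d.ravel()
    W=(rays(c,px)*dd[:,None])@T[:3,:3].T+T[:3,3]; H=np.c_[(W[:,:2]-o)@M,W[:,2]]*1000
    for nm,lo,hi in (('bar finger',15,65),('tab finger',-70,-15)):
        m=(dd>0)&(H[:,0]>-110)&(H[:,0]<-60)&(H[:,1]>lo)&(H[:,1]<hi)&(H[:,2]>48)&(H[:,2]<110)&((abs(H[:,1]+35)>22)|(H[:,2]>58)|(H[:,0]<-70))
        A=H[m]; print(n,nm,m.sum())
        if len(A)>5: 
            print(np.percentile(A,[1,50,99],axis=0).round(1))
            for zl in (50,55,60,70,80):
                b=A[abs(A[:,2]-zl)<3]
                if len(b): print(zl,len(b),b[:,:2].min(0).round(1),b[:,:2].max(0).round(1))
    cv2.imwrite(f'pics/{n}4.png',p[:,:,::-1])
a=cv2.imread('pics/side4.png')[225:325,240:390]; cv2.imwrite('pics/s4c.png',cv2.resize(a,None,fx=5,fy=5,interpolation=cv2.INTER_CUBIC))
```

```text
wrist bar finger 5543
[[-95.6  32.4  62.7]
 [-78.1  35.9  92.3]
 [-72.6  59.4 109.8]]
50 34 [-95.5  52.3] [-60.6  58.8]
60 33 [-93.7  32.4] [-76.2  32.9]
70 463 [-96.4  32.4] [-73.2  45.7]
80 600 [-97.   32.3] [-73.6  46.7]
wrist tab finger 5020
[[-96.1 -49.8  65.2]
 [-78.7 -29.9  91.8]
 [-73.1 -27.3 109.8]]
60 7 [-93.7 -28.6] [-83.1 -28.4]
70 418 [-96.2 -41.7] [-73.5 -27.7]
80 589 [-97. -42.] [-73.8 -27.4]
side bar finger 155
[[-104.1   34.2   48.1]
 [ -81.1   46.2   79.3]
 [ -72.8   63.5  109.8]]
50 19 [-106.6   53.5] [-65.9  62.5]
60 2 [-82.5  39.5] [-79.   40.8]
70 18 [-96.   37.4] [-74.8  47. ]
80 23 [-97.   34.2] [-75.5  48.4]
side tab finger 101
[[-96.4 -35.   63.7]
 [-80.4 -27.2  83.8]
 [-75.2 -24.2 108.9]]
70 18 [-89.3 -35. ] [-75.2 -23.3]
80 14 [-84.7 -32.4] [-75.6 -24.3]
```

View pics/s4c.png

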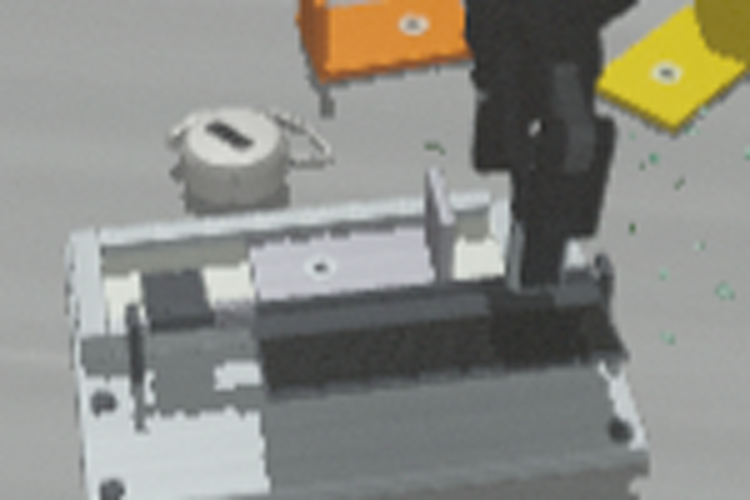

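The side view shows the bar-side finger just above the bar near crop pixel (540,285), and the other finger behind the tab. There is no contact yet, so I keep descending in small steps.

Call:
step_arm([
  [0, 0, 2, 0],
  [0, 0, 0, 0],
])

```text
time: 6.55
tool_pos: [0.4789, 0.0375, 0.0251]
tool_rot: [0.006, 0.991, 0.134, 0.019]
contact_force: [0.2, -0.9, -0.3]
gripper_width: 0.711
```

Call:
step_arm([
  [0, 0, 2, 0],
  [0, 0, 0, 0],
])

```text
time: 6.75
tool_pos: [0.479, 0.0375, 0.0229]
tool_rot: [0.006, 0.991, 0.134, 0.019]
contact_force: [0.1, -0.3, 0.1]
gripper_width: 0.714
```

Run:
```python
from plant import *; from h import *
where(state()); c=camera_params('side')
# ray through finger bottom at holder y=38
z=np.load('hold.npz'); o=z['o']; th=float(z['th']); M=np.array([[np.cos(th),-np.sin(th)],[np.sin(th),np.cos(th)]])
for zz in (.03,.04,.05,.06,.07): 
    w=onplane(c,c['extrinsics'],[[240+540/5,225+287/5]],zz); print(zz,1000*(w[0,:2]-o)@M)
s=state(); c=camera_params('wrist'); p,d=grab_frame('wrist'); clipang(c,s,d); print('zero depth frac near tips',(d[300:400,200:240]==0).mean(), d[310:330,225:240].round(3)[::4,::3])
```

```text
t 6.75 tool in holder mm [-84.73   1.98] z 22.9 dyaw -0.3 tilt [ 0.036   0.0173 -0.9992] F [ 0.0805796  -0.26734131  0.11053778] w 0.7139397664593387
0.03 [-98.06969138   6.53314621]
0.04 [-95.16690505  16.70795582]
0.05 [-92.26411871  26.88276544]
0.06 [-89.36133237  37.05757505]
0.07 [-86.45854603  47.23238466]
n 4050 slope y 0.17051426848731444 z at 43 44.54804495611506 clip~ 0.0011100617748005248 tab x [-64.9 -60.5 -59.2]
zero depth frac near tips 0.004 [[0.169 0.169 0.168 0.169 0.17 ]
 [0.149 0.148 0.148 0.148 0.149]
 [0.146 0.146 0.147 0.145 0.149]
 [0.144 0.143 0.143 0.144 0.149]
 [0.142 0.141 0.141 0.145 0.149]]
```

Ray geometry puts the tip at z≈60 mm when the TCP was at 26.7, so the open tips sit about 33 mm behind the TCP. Contact should therefore come near TCP z≈12.

Call:
step_arm([
  [0, -1, 4, 0],
  [0, 0, 4, 0],
  [0, 0, 0, 0],
])

```text
time: 7.1
tool_pos: [0.4792, 0.0385, 0.0144]
tool_rot: [0.006, 0.991, 0.134, 0.019]
contact_force: [-0.0, 0.5, -0.8]
gripper_width: 0.71
```

Call:
step_arm([
  [0, 0, 3, 0],
  [0, 0, 0, 0],
])

```text
time: 7.3
tool_pos: [0.4791, 0.0386, 0.0109]
tool_rot: [0.006, 0.991, 0.134, 0.019]
contact_force: [0.3, -0.5, 0.2]
gripper_width: 0.711
```

Call:
step_arm([
  [0, 0, 3, 0],
  [0, 0, 0, 0],
])

```text
time: 7.5
tool_pos: [0.4799, 0.0387, 0.0083]
tool_rot: [0.006, 0.991, 0.134, 0.019]
contact_force: [-2.6, -0.1, 2.8]
gripper_width: 0.713
```

Run:
```python
from plant import *; from h import *
where(state()); s=state(); c=camera_params('wrist'); p,d=grab_frame('wrist'); clipang(c,s,d)
```

```text
t 7.5 tool in holder mm [-83.59   2.83] z 8.25 dyaw -0.3 tilt [ 0.0369  0.0171 -0.9992] F [-2.63471044 -0.11021542  2.79599593] w 0.7133274607115774
n 4840 slope y 0.15885634411069127 z at 43 44.007169931203904 clip~ 0.012460045438021289 tab x [-73.4 -60.9 -59.1]
```

Call:
step_arm([
  [-0.5, 0, 3, 0],
  [0, 0, 3, 0],
  [0, 0, 0, 0],
])

```text
time: 7.85
tool_pos: [0.4799, 0.0393, 0.0033]
tool_rot: [0.005, 0.991, 0.134, 0.019]
contact_force: [-1.4, 0.9, 5.2]
gripper_width: 0.709
```

Run:
```python
from plant import *; from h import *
where(state()); s=state(); c=camera_params('wrist'); p,d=grab_frame('wrist'); clipang(c,s,d)
```

```text
t 7.85 tool in holder mm [-83.4    3.45] z 3.27 dyaw -0.31 tilt [ 0.0371  0.0152 -0.9992] F [-1.39262661  0.91794126  5.15104137] w 0.7085845751005393
n 4603 slope y 0.003993947809748332 z at 43 38.45567448952114 clip~ 0.16600607342669316 tab x [-73.8 -61.2 -59. ]
```

Call:
step_arm([
  [-0.5, 0, 2.5, 0],
  [0, 0, 1.7, 0],
  [0, 0, 0, 0],
])

```text
time: 8.2
tool_pos: [0.4798, 0.0395, 0.0002]
tool_rot: [0.005, 0.991, 0.135, 0.019]
contact_force: [-3.1, 1.3, 5.9]
gripper_width: 0.71
```

Run:
```python
from plant import *; from h import *
where(state()); s=state(); c=camera_params('wrist'); p,d=grab_frame('wrist'); clipang(c,s,d)
```

```text
t 8.2 tool in holder mm [-83.38   3.66] z 0.22 dyaw -0.29 tilt [ 0.037   0.0145 -0.9992] F [-3.14313313  1.26010279  5.86283606] w 0.7102624271728022
n 4443 slope y -0.09575951987741224 z at 43 34.84940859160132 clip~ 0.26546841854401965 tab x [-73.7 -61.3 -59. ]
```

Clip is open at about 0.265 with the coupon still short of the jaw. Now pushing forward, with z compensation for the small tool tilt.

Call:
step_arm([
  [4, 0, 0.2, 0],
  [4, 0, 0.2, 0],
  [4, 0, 0.2, 0],
  [4, 0, 0.2, 0],
  [0, 0, 0, 0],
])

```text
time: 8.75
tool_pos: [0.4904, 0.0421, -0.0001]
tool_rot: [0.006, 0.991, 0.136, 0.012]
contact_force: [-1.8, 1.7, 7.3]
gripper_width: 0.712
```

```bash
cat > chk.py <<'E'
from plant import *; from h import *
where(state()); s=state(); c=camera_params('wrist'); p,d=grab_frame('wrist'); clipang(c,s,d)
E
python3 chk.py
```

```text
t 8.75 tool in holder mm [-72.55   3.28] z -0.14 dyaw -0.13 tilt [ 0.0216  0.0151 -0.9997] F [-1.76230827  1.70022255  7.32481777] w 0.7115544092268817
n 4177 slope y -0.11011200137821166 z at 43 34.397001192211654 clip~ 0.27967018779004355 tab x [-72.7 -57.5 -54.5]
```

Call:
step_arm([
  [5, 0, 0.1, 0],
  [5, 0, 0.1, 0],
  [5, 0, 0.1, 0],
  [5, 0, 0.1, 0],
  [0, 0, 0, 0],
])

```text
time: 9.3
tool_pos: [0.5033, 0.0455, -0.0004]
tool_rot: [0.007, 0.991, 0.137, 0.002]
contact_force: [-1.3, 3.0, 7.8]
gripper_width: 0.709
```

```bash
python3 chk.py
```

```text
t 9.3 tool in holder mm [-59.21   3.04] z -0.35 dyaw 0.0 tilt [ 0.0021  0.0152 -0.9999] F [-1.30736773  2.9988014   7.82152072] w 0.7090275008579158
n 4056 slope y -0.21670020621736027 z at 43 37.51756269739012 clip~ 0.38340067758411933 tab x [-66.3 -43.7 -40.2]
```

```bash
sed -i 's/(H\[:,0\]>-60)&(H\[:,0\]<15)/(H[:,0]>XL)\&(H[:,0]<XL+25)/; s/def clipang(c,s,d):/def clipang(c,s,d,XL=-35):/' h.py; sed -i "s/k\[2\]-40\*k\[1\]/k[2]+XL*k[1]/" h.py; python3 chk.py
```

```text
t 9.35 tool in holder mm [-59.13   3.09] z -0.2 dyaw 0.0 tilt [ 0.0024  0.0152 -0.9999] F [-1.93071481  1.6210388   6.63342865] w 0.7103119081640832
n 1271 slope y -0.11303477478368734 z at 43 34.343829081901106 clip~ 0.2825570221350611 tab x [-66.1 -43.7 -40.3]
```

Call:
step_arm([
  [5, 0, 0, 0],
  [5, 0, 0, 0],
  [5, 0, -0.1, 0],
  [5, 0, -0.1, 0],
  [0, 0, 0, 0],
])

```text
time: 9.9
tool_pos: [0.5162, 0.0489, -0.0]
tool_rot: [0.009, 0.99, 0.138, -0.007]
contact_force: [-0.1, 2.6, 6.7]
gripper_width: 0.715
```

```bash
sed -i 's/clipang(c,s,d)/clipang(c,s,d,-20)/' chk.py; python3 chk.py
```

```text
t 9.9 tool in holder mm [-45.82   2.79] z -0.02 dyaw 0.13 tilt [-0.017   0.0155 -0.9997] F [-0.0772427   2.59945265  6.72305824] w 0.7151618538578496
n 1285 slope y -0.10928453987913186 z at 43 34.40951740318211 clip~ 0.2788525653669983 tab x [-52.2 -29.2 -25.7]
```

Call:
step_arm([
  [5, 0, -0.1, 0],
  [5, 0, -0.1, 0],
  [5, 0, -0.1, 0],
  [5, 0, -0.15, 0],
  [0, 0, 0, 0],
])

```text
time: 10.45
tool_pos: [0.5291, 0.0523, 0.0003]
tool_rot: [0.01, 0.99, 0.14, -0.017]
contact_force: [-1.1, 2.9, 7.2]
gripper_width: 0.705
```

```bash
sed -i 's/d,-20/d,-7/' chk.py; python3 chk.py
```

```text
t 10.45 tool in holder mm [-32.47   2.52] z 0.26 dyaw 0.26 tilt [-0.0364  0.0158 -0.9992] F [-1.07681069  2.94884156  7.16135122] w 0.705317536276203
n 1287 slope y -0.10261331164318241 z at 43 34.64623838921367 clip~ 0.2722554146820072 tab x [-37.6 -14.7 -11.3]
```

Call:
step_arm([
  [5, 0, -0.1, 0],
  [5, 0, -0.1, 0],
  [4, 0, -0.1, 0],
  [0, 0, 0, 0],
])

```text
time: 10.9
tool_pos: [0.538, 0.0544, 0.0006]
tool_rot: [0.012, 0.99, 0.14, -0.024]
contact_force: [-1.4, 2.0, 6.2]
gripper_width: 0.713
```

```bash
python3 chk.py
```

```text
t 10.9 tool in holder mm [-23.36   2.2 ] z 0.64 dyaw 0.34 tilt [-0.0506  0.0162 -0.9986] F [-1.41154423  1.99083631  6.22325405] w 0.7133095240478137
n 1188 slope y -0.09382374831943346 z at 43 34.92376285406981 clip~ 0.2635498864455127 tab x [-27.6  -4.9  -1.5]
```

Call:
step_arm([
  [2, 0, 0, 0],
  [2, 0, 0, 0],
  [0, 0, 0, 0],
])

```text
time: 11.25
tool_pos: [0.5386, 0.0545, 0.0009]
tool_rot: [0.012, 0.99, 0.141, -0.029]
contact_force: [-1.3, 1.6, 7.0]
gripper_width: 0.712
```

```bash
python3 chk.py
```

```text
t 11.25 tool in holder mm [-22.8    2.14] z 0.88 dyaw 0.41 tilt [-0.0601  0.0161 -0.9981] F [-1.33111138  1.58681874  7.0378541 ] w 0.7118920895130978
n 1209 slope y -0.1314466033816811 z at 43 36.556502998610725 clip~ 0.3006973021414274 tab x [-26.3  -3.8  -0.4]
```

Call:
step_arm([
  [3, 0, 0, 0],
  [3, 0, 0, 0],
  [0, 0, 0, 0],
])

```text
time: 11.6
tool_pos: [0.5396, 0.0547, 0.0013]
tool_rot: [0.013, 0.989, 0.141, -0.035]
contact_force: [-0.3, 2.1, 5.7]
gripper_width: 0.713
```

```bash
python3 chk.py
```

```text
t 11.6 tool in holder mm [-21.75   1.98] z 1.28 dyaw 0.42 tilt [-0.0739  0.016  -0.9971] F [-0.33024367  2.05119102  5.71049171] w 0.7127582050401988
n 1350 slope y -0.23294193102146807 z at 43 40.37682351981058 clip~ 0.39886070822204317 tab x [-24.8  -1.7   1.2]
```

```bash
sed -i 's/d,-7/d,0/' chk.py; echo "cv2.imwrite('pics/w5.png',cv2.resize(p[:330,150:500,::-1],None,fx=2,fy=1.8,interpolation=cv2.INTER_CUBIC))">>chk.py; python3 chk.py
```

```text
t 11.65 tool in holder mm [-21.64   2.02] z 1.31 dyaw 0.43 tilt [-0.0736  0.0159 -0.9972] F [-3.56942279  1.16610264  6.56430721] w 0.7114618913791533
n 1100 slope y -0.07543409998422976 z at 43 36.109576211014335 clip~ 0.24529150553905155 tab x [-25.2  -1.9   1.2]
```

View pics/w5.png

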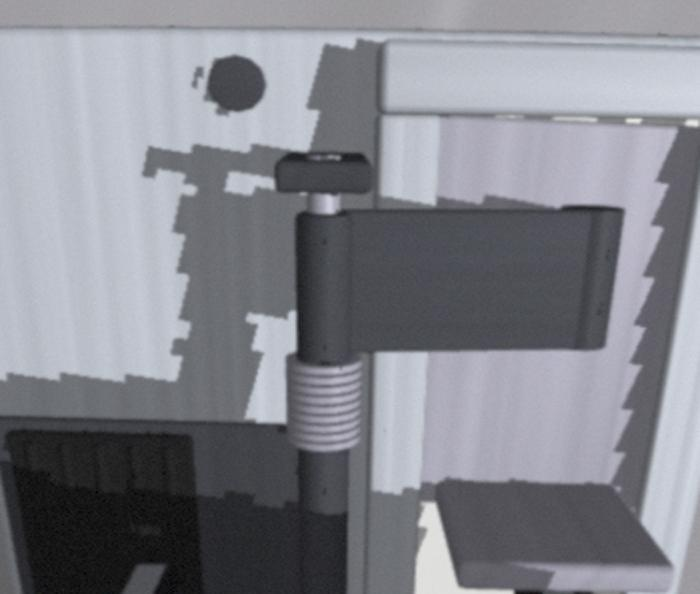

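The coupon's front end is almost on the stop: only thin slivers of channel floor show at about y=120. I push a little further until the force rises.

Call:
step_arm([
  [4, 0, 0, 0],
  [4, 0, 0, 0],
  [0, 0, 0, 0],
])

```text
time: 12.0
tool_pos: [0.5387, 0.0544, 0.0018]
tool_rot: [0.014, 0.989, 0.14, -0.048]
contact_force: [1.1, 3.1, 5.5]
gripper_width: 0.711
```

```bash
python3 chk.py
```

```text
t 12.0 tool in holder mm [-22.73   1.94] z 1.76 dyaw 0.31 tilt [-0.0982  0.0153 -0.995 ] F [1.1279329  3.06041865 5.45489382] w 0.7109992530633655
n 1104 slope y -0.06831624560596856 z at 43 36.407761215410794 clip~ 0.23821026243143112 tab x [-24.9  -1.5   1.3]
```

The tab stayed at 1.3 mm and the tool only leaned, so the coupon is home with the clip at about 0.24. I back the finger off the tab while still pressing, then lift.

Call:
step_arm([
  [-4, 0, 0.4, 0],
  [-4, 0, 0.4, 0],
  [-4, 0, 0.4, 0],
  [0, 0, 0, 0],
])

```text
time: 12.45
tool_pos: [0.5339, 0.0512, 0.0055]
tool_rot: [0.015, 0.989, 0.14, -0.039]
contact_force: [-1.4, 0.4, 0.9]
gripper_width: 0.714
```

```bash
python3 chk.py
```

```text
t 12.45 tool in holder mm [-28.16   0.18] z 5.53 dyaw 0.24 tilt [-0.0819  0.0189 -0.9965] F [-1.43361105  0.35479975  0.90332871] w 0.7136793048143266
n 1196 slope y 0.059567897328449484 z at 43 40.996626297079665 clip~ 0.11050240865690515 tab x [-30.5  -2.3   0.9]
```

The tool rose faster than planned and the clip closed to 0.11. The coupon was already home, so that is harmless. Lifting clear.

Call:
step_arm([
  [-2, 0, -4, 0],
  [-2, 0, -8, 0],
  [-2, 0, -15, 0],
  [-3, 0, -25, 0],
  [-3, 0, -30, 0],
  [-3, 0, -30, 0],
  [0, 0, -30, 0],
  [0, 0, 0, 0],
])

```text
time: 13.3
tool_pos: [0.5259, 0.0521, 0.1547]
tool_rot: [0.016, 0.989, 0.14, -0.044]
contact_force: [0.5, 0.1, 0.8]
gripper_width: 0.707
```

```bash
sed -i 's/d,0)/d,-20)/;s/w5/w6/;s/330,150:500/,:/;s/fx=2,fy=1.8/fx=1,fy=1/' chk.py; python3 chk.py
```

```text
t 13.3 tool in holder mm [-35.63   3.25] z 154.67 dyaw 0.27 tilt [-0.0908  0.0188 -0.9957] F [0.52557473 0.13449298 0.79559359] w 0.7071034893758446
n 366 slope y 0.05704816690801527 z at 43 40.59681483895173 clip~ 0.11301360015104567 tab x [-4.9 -1.7  0.5]
```

View pics/w6.png

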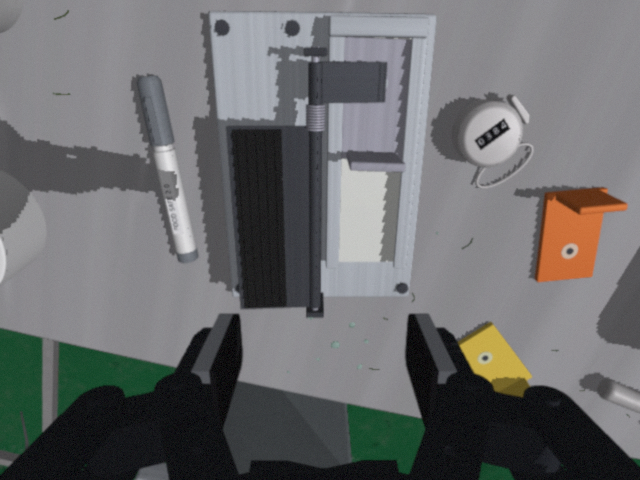

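The coupon is against the stop with no floor showing near (370,38), the clip is at about 0.113, and the tool is clear. Handing in.

```bash
python3 -c "
from plant import *
print(job_done())"
```

```text
the job is handed in; nothing more can be done
None
```

The coupon is loaded and clamped. My last checks agree with the success criteria, but `job_done()` gave no verdict.

**What I did:** I pressed the clip bar down with one fingertip until the clip stood at about 0.27 rad, with the coupon still at holder x of about -25 mm. Keeping it down, I pushed the tab with the other fingertip until the coupon stopped moving. I then backed off, let the clip close, and lifted clear. I handed in at about 13.4 s.

**Last checks (wrist picture and depth):**
- **Coupon:** it is at about x = +35 mm. No gap shows at the end stop, and the coupon looks flat.
- **Clip:** the angle is about 0.11 rad, so the jaw is resting on the coupon.
- **Robot:** the tool is about 150 mm above the table and touching nothing.
- **Other things:** the gripper never came near them. I did not measure their positions again at the end.

**What did not go as expected:**
- **Fingertips:** at this opening they sat about 33 mm behind the TCP by camera and about 35 mm by contact. I had expected 13 mm or less.
- **Tilt:** the tool leaned by up to about 0.1 rad during the push.
- **Home contact:** there was no clear rise in force at the stop. I judged the coupon home because the tab stopped moving at the right position.
- **Clip release:** the clip came up during the back-off, slightly earlier than I meant, but only after the coupon was home.
- **Clip angle readings:** three of them (0.30 to 0.40 rad) were wrong. For the readings before and after, I fitted a part of the bar clear of the finger and got 0.24 to 0.28 rad.

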